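# Lock the bayonet cap on the pellet dryer canister

### The arm

A 6-joint arm with a two-finger parallel gripper is mounted at the origin on a cart in front of the work surface, level with it; the furniture and walls round the work are solid. World frame = base frame: x ahead of the robot, y to its left, z up, the work surface at z = 0. Lengths are in m, angles in rad, forces in N, time in s.
With the tool pointing down it reaches from about 0.35 to 1 m from the base axis. Payload 7.1 kg.
Tool frame: the origin (TCP) lies between the finger pads; the fingertips stand 22 mm ahead of it and the grasp point (between the pads) lies 3 mm ahead of it; z points along the fingers, y is the line along which they close (so a half turn about z gives the same grasp; the last joint's range is limited). The gripper opens to 85 mm and grips with 20 to 120 N. Pads are 22 mm wide; open, the fingers measure 114 mm over their backs; the gripper's body (76 mm by 85 mm) begins 54 mm behind the grasp point. The pads swing forward as they close: fully open they stand 13 mm farther back than shut.
Start: joints at [1.302, 0.423, 1.63, -0, 1.089, -0.019], TCP at [0.154, 0.606, 0.253] pointing down, gripper open.
Joint ranges: [-3, 3], [-0.9, 2.11], [0.09, 2.58], [-1.31, 4.45], [0.11, 2.69], [-2.54, 2.54]. Speed limits (rad/s): [2.39, 2.39, 3.01, 3.14, 3.14, 3.14].

### API

Orientations are given as a rotation vector (axis times angle).
In Python, from rig import manip gives the robot as it stands. The module is installed in compiled form; this text tells all that it offers. Calls block until the motion is done:
- manip.move_to(position, orientation): joint-space move of the TCP to a pose.
- manip.servo_line(position, orientation=None, rate=0.15): straight line of the TCP; orientation=None keeps the orientation; rate is the mean speed in m/s.
- manip.set_joints(angles): joint-space move.
- manip.command_gripper(opening, f_grip=None): finger opening in m; f_grip is the grip in N (None keeps the last); returns when the fingers have stopped.
- manip.hold(seconds).
- manip.solve_ik(position, orientation): joint angles nearest the present ones, or None.
- manip.camera(name): name is "scene" or "top" or "wrist"; returns a dict with "image" (480x640x3 uint8, red, green, blue), "fx", "fy", "cx", "cy" (pixels), "cam_to_world" (4x4, takes a point from camera to world coordinates); the wrist camera has in their place "mount" (4x4, takes a point from camera to tool coordinates, whose origin is the TCP and whose axes are the flange's). Camera axes: x right, y down, z forward; pixel columns grow to the right and rows downward; lengths in m; the calibration is good to about 2 mm. A picture is of the moment at which its call begins: read the wrist's pose just before it. There is no depth.
A pose or a line that the arm cannot do raises manip.IKError and nothing moves.
- manip.sign_off(): hands the job in; it is judged then, once.
Readings, each from a call of its own:
- manip.get_time(): time.
- manip.get_joint_positions(): joint angles.
- manip.get_joint_vel(): joint speeds.
- manip.get_tau(): joint torques, N m.
- manip.get_position(): TCP position.
- manip.get_ee_rot(): TCP orientation.
- manip.get_contact_force(): force on the tool from outside, world axes, zero at the start.
- manip.get_torque(): the same for the moment, N m.
- manip.get_width(): finger opening in m.
- manip.get_grip_force(): force on a finger pad.
Only numpy, scipy, OpenCV 4.12 (cv2) and the standard library are available. Lean on these libraries where they do the work, as an engineer would, in place of code of your own. Each camera call takes 0.05 s, during which the arm holds its last target. There are 200 camera calls.

### The job

The black cap has been put on the neck of the small grey dryer canister but its bayonet is not engaged. Without lifting it off, turn it clockwise (seen from above) until you feel its hidden lugs drop into their gaps, press it down against the spring, twist it on clockwise to the stop, then let it go so that it stays locked down, level, by itself. Leave the disc, pencil, hex key and mould round the canister where they are.

Things in the scene. Friction and masses are not known exactly. Their poses are not given: they have to be found in the camera images.
- canister: Grey round canister, 88 mm across, on a 108 mm square steel foot screwed to the bench (fixed). Origin at the centre of the foot's underside, on the bench; z up along its axis. A steel hose stub, 26 mm thick, sticks out along +x to 62 mm from the axis, 34 mm above the bench. Its shoulder is 60 mm above the bench.
- neck_top (a point): Centre of the top of the canister's aluminium neck (56 mm across), 101.5 mm above the bench, inside the cap. The neck's flange (top at 90 mm) has three equal gaps 120 degrees apart, hidden by the cap: their angle can be neither seen nor known from any pose. A sprung disc in the mouth pushes the cap up: 4 N at first touch (cap rim at 74 mm), about 11 N fully pressed.
- cap: Loose black ribbed cap, 84 mm across, 70 mm high, 0.16 to 0.26 kg, standing over the neck with 1 mm play. Origin at the centre of its lower rim, z up. Inside are three lugs 16 mm wide, at the cap's +x and 120 degrees on; they now rest on the flange, the rim 80 mm above the bench. Turned clockwise from above (negative yaw) 0.35 to 1.6 rad from the start, they meet the gaps, 5 mm wider.
- cap_deck (a point): Centre of the cap's flat top disc, 44 mm above its rim; free both sides of the wing: fingertips there can press it and turn the wing. In the gaps the cap sinks to rim height 74 mm and cannot turn. Pressed below 66 mm (bottom 63.5) it turns clockwise only: lip passed at about 0.9 rad, stop near 1.1. Let go there, it springs up into the lock at 69 mm; before the lip it stays at 66, unlocked.
- wing_top (a point): Centre of the top edge of the upright wing on the cap, 70 mm above the cap's rim. The wing is 58 mm long (along the cap's x), 14 mm thick (along its y) and 26 mm high. Axes as the cap's.
- sample_disc: Pink moulded disc with a stub, 52 mm across, 18 mm high, loose beside the canister: leave alone. Origin at its underside.
- pencil: Red pencil, 150 mm long (along its y), 9 mm thick, loose on the robot's side of the canister: leave alone. Origin at its underside.
- hex_key: Black hex key, 33x113x6 mm, long side along its y, loose behind the canister: leave alone. Origin at its underside.
- mould_closed: Aluminium mould block, 65x45x68 mm, loose, standing behind the canister on the right: leave alone. Origin at its underside.
Mind the look-alikes: they are no part of the job. Leave any green or orange look-alike of the cap alone.

How it is judged:
On the way:
1. the cap's lugs have dropped into the gaps (cap at least 4 mm lower than at the start) (z of cap in the frame of canister below 0.076 m).
At the end, for the whole second after the job is handed in: The cap, let go and at rest, is held in the locked place: its lower rim is 67.2 to 71.2 mm above the canister's underside (unlocked it would stand at 66, 74 or 80 mm), centred within 4 mm and level within 0.06 rad (z of cap in the frame of canister between 0.0672 and 0.0712 m and horizontal distance between cap and canister below 0.004 m and angle between cap's own z axis and vertical below 0.06 rad and linear speed of cap below 0.01 m/s); the robot touches nothing.
It fails at once if the cap is lifted off (its lower rim more than 95 mm above the bench) (height (world z) of cap above 0.095 m).
It fails at once if a bystander (disc, pencil, hex key or mould) is moved more than 30 mm (distance of any of sample_disc, pencil, hex_key, mould_closed from where it was at the start of the episode above 0.03 m).
It also fails if it takes over 58 s, if anything falls off the work surface, if the arm or the gripper's body presses on something with over 40 N, if the wrist force passes 120 N, or if a joint passes its speed limit or range.

## Working session

There is one attempt and no reset: what is moved stays moved. The work goes in short steps, each a Python script; the robot and the scene stay as the last script left them, time stands still between calls to the robot, and variables do not carry over. Pictures are saved under pics/ and viewed, at most 10 in all, crops included, and the job is handed in when it is done.

```bash
mkdir -p pics
python3 - <<'E'
from rig import manip
import cv2,numpy as np
for n in ("scene","top"):
    c=manip.camera(n); cv2.imwrite(f"pics/{n}0.png",c["image"][:,:,::-1]); print(n,c["fx"],c["fy"],c["cx"],c["cy"]); print(np.round(c["cam_to_world"],4).tolist())
print(manip.get_time(),manip.get_ee_rot())
E
```

```text
scene 470.39086572735613 470.39086572735613 319.5755555892429 243.8574950663674
[[0.4818, -0.5224, 0.7036, -0.13], [-0.876, -0.3078, 0.3713, -0.6489], [0.0226, -0.7952, -0.6059, 0.6332], [0.0, 0.0, 0.0, 1.0]]
top 522.295840638227 522.295840638227 315.9826561674448 243.50425925737744
[[-0.0, -0.9851, 0.1717, 0.3358], [-0.9992, -0.0068, -0.0392, -0.3198], [0.0398, -0.1716, -0.9844, 0.9696], [0.0, 0.0, 0.0, 1.0]]
0.1 [-3.91280361e-01 -3.11695068e+00  2.18835801e-03]
```

View pics/scene0.png

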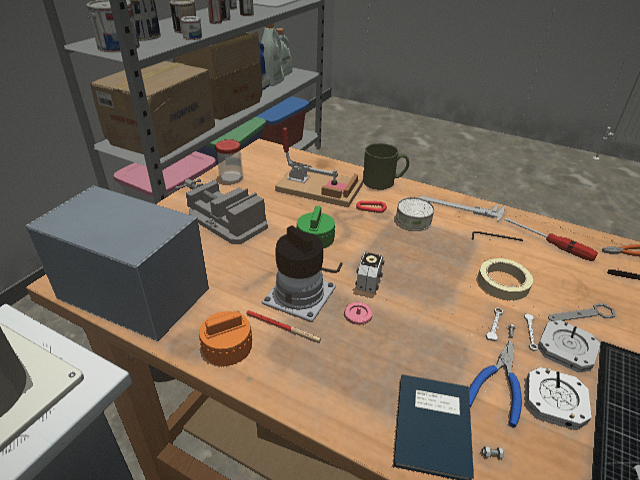

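View pics/top0.png

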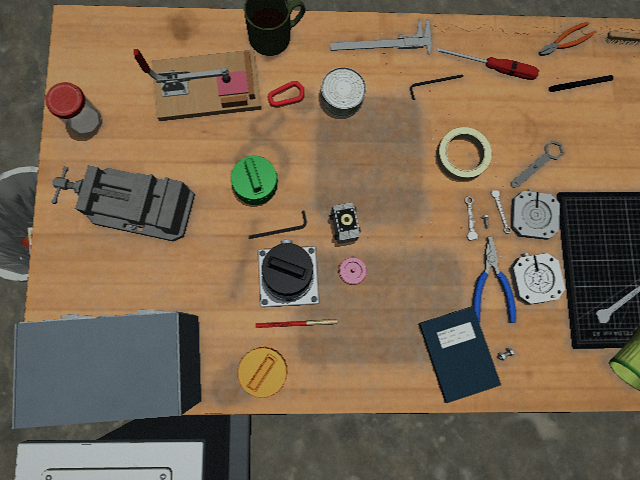

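In the top image there are three caps: black (288,270) on the grey canister, green (254,180) and orange (262,372). The black one fits, because it sits on the square-footed canister. I'll confirm it in an enlarged crop.

Run:
```python
import cv2
im=cv2.imread("pics/top0.png")[230:330,235:368]
cv2.imwrite("pics/crop0.png",cv2.resize(cv2.convertScaleAbs(im,alpha=1.6,beta=20),None,fx=6,fy=6,interpolation=cv2.INTER_CUBIC))
```

```text
(no output)
```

View pics/crop0.png

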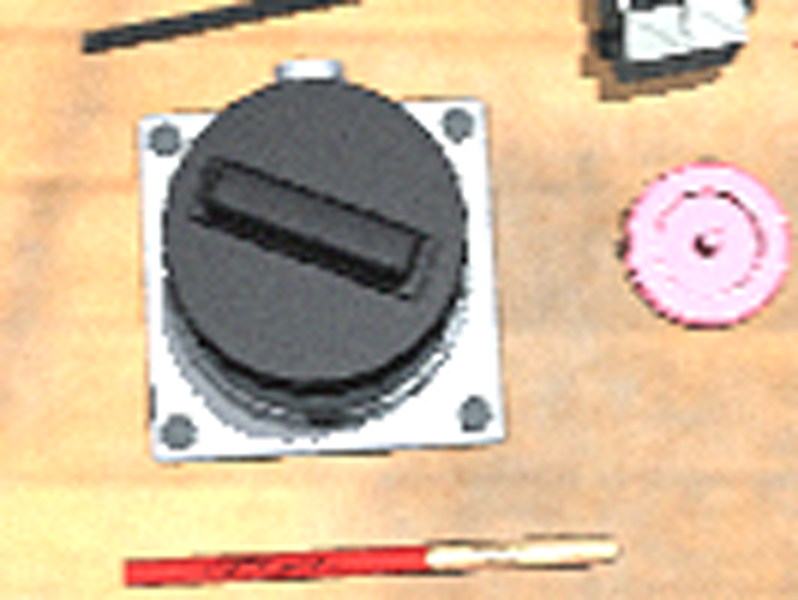

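The crop confirms it: a black cap with an upright wing on the grey canister. Its deck centre is near crop (316,232) and the wing top runs from (209,183) to (418,258). Next I'll turn these pixels into positions.

```bash
cat > h.py <<'E'
from rig import manip
import numpy as np, cv2
from scipy.spatial.transform import Rotation as R
def ray(c,uv,z):
    d=c["cam_to_world"][:3,:3]@[(uv[0]-c["cx"])/c["fx"],(uv[1]-c["cy"])/c["fy"],1]
    o=c["cam_to_world"][:3,3]; return o+d*(z-o[2])/d[2]
def down(yaw):  # tool z down, tool x at world angle yaw
    return (R.from_euler('z',yaw)*R.from_euler('x',np.pi)).as_rotvec()
E
python3 - <<'E'
from h import *
c=manip.camera("top"); f=lambda p,z: ray(c,(235+p[0]/6,230+p[1]/6),z)
foot=np.mean([f(p,.006) for p in [(140,118),(483,100),(505,440),(157,460)]],0)
print("foot",foot,"deck",f((316,232),.124))
w=[f(p,.150) for p in [(213,162),(428,235),(408,280),(205,205)]]
print("wing",np.mean(w,0),"len",np.linalg.norm(w[1]-w[0]),np.linalg.norm(w[2]-w[1]))
d=w[1]+w[2]-w[0]-w[3]; a=np.arctan2(d[1],d[0]); print("ang",a)
for k in range(-1,3):
    q=manip.solve_ik(np.r_[np.mean(w,0)[:2],.25],down(a+k*np.pi)); print(k,q)
q=manip.get_joint_positions(); print(q, R.from_rotvec(manip.get_ee_rot()).as_matrix()[:,0])
E
```

```text
foot [ 0.44193721 -0.30744419  0.006     ] deck [ 0.4414335  -0.30731975  0.124     ]
wing [ 0.44124182 -0.30700135  0.15      ] len 0.05985834010253344 0.013006114450054847
ang -1.908186470926807
-1 [-6.30019043e-01  2.99544960e-01  1.82636868e+00 -4.44089210e-16
  1.01567902e+00 -2.92628899e-01]
0 None
1 [-0.63001904  0.29954496  1.82636868  0.          1.01567902 -0.2926289 ]
2 None
[ 1.30201899e+00  4.23692330e-01  1.63053037e+00  1.90458379e-05
  1.08859048e+00 -1.89985401e-02] [-9.68964933e-01  2.47198215e-01  4.00469699e-05]
```

Run:
```python
from h import *
p=manip.get_position(); manip.servo_line([p[0],p[1],.36],rate=.3)
manip.move_to([.4415,-.307,.28],down(1.233)); print(manip.get_time(),manip.get_joint_positions())
manip.command_gripper(.04,40)
T=np.eye(4);T[:3,:3]=R.from_rotvec(manip.get_ee_rot()).as_matrix();T[:3,3]=manip.get_position()
c=manip.camera("wrist");np.save("wT.npy",T@c["mount"]);print(T[:3,3],c["fx"],c["cx"],c["cy"],manip.get_width(),manip.get_time(),manip.get_contact_force())
im=c["image"][:,:,::-1].copy()
def proj(P):
    q=np.linalg.inv(T@c["mount"])@np.r_[P,1]; return int(c["fx"]*q[0]/q[2]+c["cx"]),int(c["fy"]*q[1]/q[2]+c["cy"])
u=np.array([np.cos(1.233),np.sin(1.233),0]);v=np.array([-u[1],u[0],0]);C=np.array([.4415,-.307,.15])
for s,t in((1,1),(1,-1),(-1,1),(-1,-1)): cv2.circle(im,proj(C+s*.029*u+t*.007*v),3,(0,0,255),1)
for k in np.arange(0,6.28,.3): cv2.circle(im,proj(C+[.042*np.cos(k),.042*np.sin(k),-.026]),2,(0,255,0),1)
cv2.imwrite("pics/w0.png",cv2.convertScaleAbs(im,alpha=1.5,beta=20))
```

```text
4.0083 [-6.28689418e-01  2.63392695e-01  1.79851221e+00  1.27350540e-04
  1.07955555e+00 -2.91895395e-01]
[ 0.44149979 -0.30698241  0.28000263] 379.8637827084461 321.6039600498738 235.72492516526322 0.03994140921914407 4.5667 [-0.66955163  0.42668509  0.00179475]
```

View pics/w0.png

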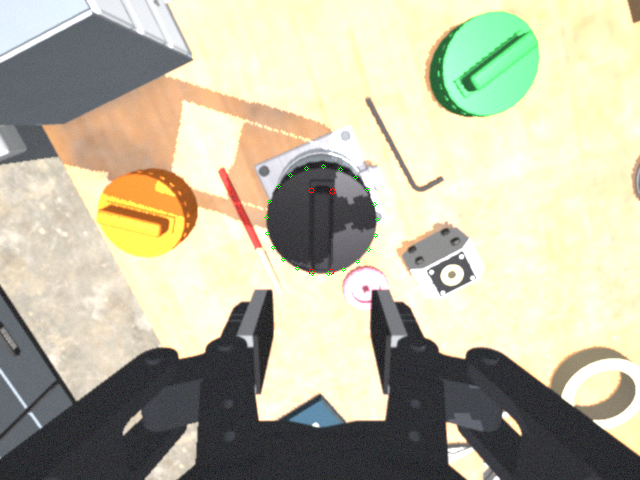

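The predicted outlines (wing in red, deck in green) fall on the wing and deck around (321,220), so the pose is good. Now I'll descend, close loosely around the wing and press lightly on the deck.

Run:
```python
from h import *
o=down(1.233)
manip.servo_line([.4415,-.307,.155],o,rate=.1)
manip.command_gripper(.0165,20); print(manip.get_width())
f0=manip.get_contact_force(); print(manip.get_time(),f0)
z=.155
while z>.136:
    z-=.001; manip.servo_line([.4415,-.307,z],o,rate=.03)
    f=manip.get_contact_force()-f0
    print(round(z,4),np.round(f,1),round(manip.get_position()[2],4))
    if f[2]>5: break
print(manip.get_time(),manip.get_torque())
```

```text
0.016401201025328434
6.3167 [-0.37103241  0.19891811 -0.59958648]
0.154 [ 0.8 -0.7  1.4] 0.1539
0.153 [-0.  -0.1  0.9] 0.1529
0.152 [ 1.1  0.1 -0.4] 0.1519
0.151 [ 1.4  0.  -0. ] 0.151
0.15 [ 0.8 -0.3  0.9] 0.1499
0.149 [-0.3  0.1  1.2] 0.1489
0.148 [ 1.  -0.1  0.3] 0.1479
0.147 [-0.   0.   0.9] 0.1469
0.146 [-0.4  0.3  3.9] 0.1463
0.145 [-3.   2.1 14.2] 0.1462
8.8167 [ 0.4271597   0.65450358 -0.03683054]
```

Run:
```python
from h import *
z=.1454; yaw=1.233; low=0
for i in range(36):
    yaw-=.05
    q=manip.solve_ik([.4415,-.307,z],down(yaw)); 
    manip.set_joints(q)
    f=manip.get_contact_force(); m=manip.get_torque()
    if i%4==0 or f[2]<4: print(i,round(manip.get_time(),2),round(yaw,3),np.round(f,1),round(m[2],2))
    low=low+1 if f[2]<3 else 0
    if low>=2: break
print("q6",manip.get_joint_positions()[5])
f=f*0
while z>.136 and f[2]<4:
    z-=.001; manip.servo_line([.4415,-.307,z],down(yaw),rate=.03); f=manip.get_contact_force()
    print(round(z,4),np.round(f,1),round(manip.get_position()[2],4))
print(manip.get_time(),manip.get_torque())
```

```text
0 9.07 1.183 [-2.2  1.1 10.3] -0.04
4 10.07 0.983 [-1.  -0.1  8.5] 0.06
8 11.07 0.783 [-1.9 -0.9  8. ] 0.07
12 12.07 0.583 [-2.5 -0.5  8.8] 0.09
16 13.07 0.383 [-1.6 -0.9  7.9] 0.04
18 13.57 0.283 [-0.1  0.7  0.6] 0.01
19 13.82 0.233 [ 0.6  0.3 -0.1] -0.04
q6 0.7060462277244606
0.1444 [ 0.4 -0.4  0.8] 0.1442
0.1434 [-0.4 -0.1  1.1] 0.1433
0.1424 [ 1.   0.1 -0.2] 0.1423
0.1414 [-0.3  0.7 -1.2] 0.1413
0.1404 [-0.9  0.7 -0.2] 0.1403
0.1394 [-0.8  0.7  2.7] 0.1395
0.1384 [-0.5  0.2  4.1] 0.1384
15.5667 [0.18338909 0.18945467 0.03270457]
```

The lugs dropped in at about 0.95 rad, with the deck 6 mm lower. Next I'll press to the bottom and twist to the stop.

Run:
```python
from h import *
yaw=.233; z=.1384
for z in (.134,.131,.1298,.1292):
    manip.servo_line([.4415,-.307,z],down(yaw),rate=.03); print(z,round(manip.get_position()[2],4),np.round(manip.get_contact_force(),1))
for i in range(34):
    yaw-=.05
    manip.set_joints(manip.solve_ik([.4415,-.307,z],down(yaw)))
    f=manip.get_contact_force(); m=manip.get_torque()[2]
    print(i,round(yaw,3),np.round(f,1),round(m,2),round(manip.get_position()[2],4))
    if abs(m)>.7 and i>3: break
print(manip.get_time(),manip.get_joint_positions()[5])
```

```text
0.134 0.1341 [-1.3  0.3  5.9]
0.131 0.1312 [-1.8  1.7  8.4]
0.1298 0.1301 [-2.5  0.7  8.7]
0.1292 0.1298 [-2.2  2.6  9.9]
0 0.183 [-2.2  1.7  9.2] -0.04 0.1298
1 0.133 [-1.1  0.6  8.6] 0.04 0.1298
2 0.083 [-1.7  0.6  7.8] -0.01 0.1298
3 0.033 [-1.2  0.9  8.7] -0.07 0.1299
4 -0.017 [-1.   0.1  8.6] 0.02 0.1299
5 -0.067 [-1.3 -0.1  9.3] 0.0 0.1299
6 -0.117 [-1.  -0.5  7.5] 0.02 0.1299
7 -0.167 [-1.7  0.5  8.5] 0.01 0.1299
8 -0.217 [-0.8  1.2  8.3] -0.03 0.1299
9 -0.267 [-1.3 -0.4  9. ] -0.05 0.1299
10 -0.317 [-1.  -0.1  8.6] -0.03 0.1299
11 -0.367 [-1.3 -0.3  8.4] -0.06 0.1299
12 -0.417 [-0.9 -0.8  8.4] -0.04 0.1299
13 -0.467 [-1.1 -0.2  8.2] -0.02 0.1299
14 -0.517 [0.1 0.1 8.4] -0.05 0.13
15 -0.567 [-1.   0.9  7.7] -0.06 0.13
16 -0.617 [-0.  -0.3  8.1] -0.02 0.13
17 -0.667 [-1.3 -0.3  8.2] -0.08 0.13
18 -0.717 [0.  1.  8.7] 0.0 0.13
19 -0.767 [-0.4 -1.1  8.3] -0.05 0.13
20 -0.817 [-0.2  0.6  8.6] 0.05 0.1299
21 -0.867 [-1.6  1.3  9.3] 0.13 0.1299
22 -0.917 [-2.2  3.1 11.6] 0.25 0.1299
23 -0.967 [-3.9  4.6 14.6] 0.72 0.13
22.6167 1.9070833598435852
```

Run:
```python
from h import *
yaw=-.967
for z in np.arange(.131,.140,.001):
    manip.servo_line([.4415,-.307,z],down(yaw),rate=.03); print(round(manip.get_position()[2],4),np.round(manip.get_contact_force(),1),round(manip.get_torque()[2],2))
manip.command_gripper(.035)
manip.servo_line([.4415,-.307,.27],down(yaw),rate=.12)
T=np.eye(4);T[:3,:3]=R.from_rotvec(manip.get_ee_rot()).as_matrix();T[:3,3]=manip.get_position()
for n in("wrist","scene"):
    im=manip.camera(n)["image"][:,:,::-1]
    if n=="scene": im=cv2.resize(im[200:340,200:400],None,fx=4,fy=4,interpolation=cv2.INTER_CUBIC)
    cv2.imwrite(f"pics/{n}1.png",cv2.convertScaleAbs(im,alpha=1.5,beta=20))
print(manip.get_time())
```

```text
0.1309 [-2.7  3.4  6. ] 0.65
0.1313 [-0.6  3.2 -3.7] 0.62
0.1324 [-1.   4.1 -6.8] 0.61
0.1338 [-2.6  4.4 -6.7] 0.62
0.1349 [-2.1  5.3 -6.2] 0.63
0.1356 [ -1.5   5.8 -10.3] 0.57
0.1361 [ -0.4   4.7 -20.1] 0.39
0.1374 [  0.1   4.9 -24. ] 0.45
0.1389 [ -1.3   3.9 -22.5] 0.38
0.1403 [ -1.5   4.4 -19.9] 0.32
26.7667
```

View pics/scene1.png

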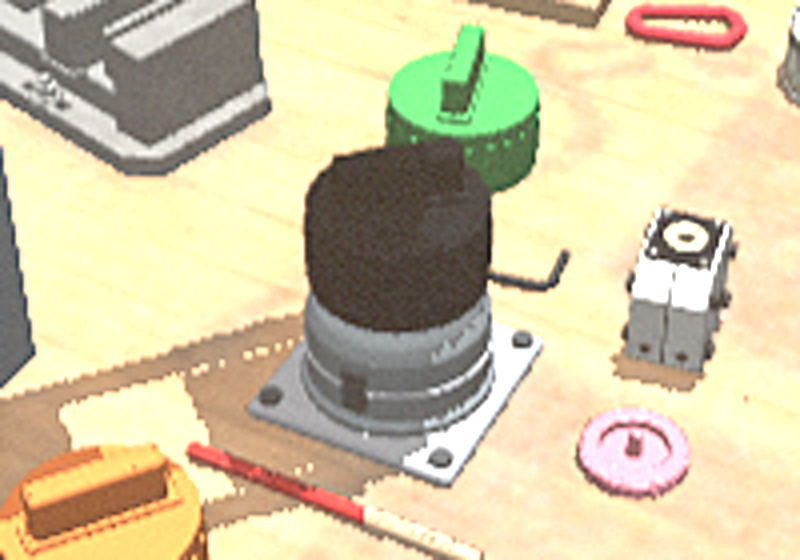

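View pics/wrist1.png

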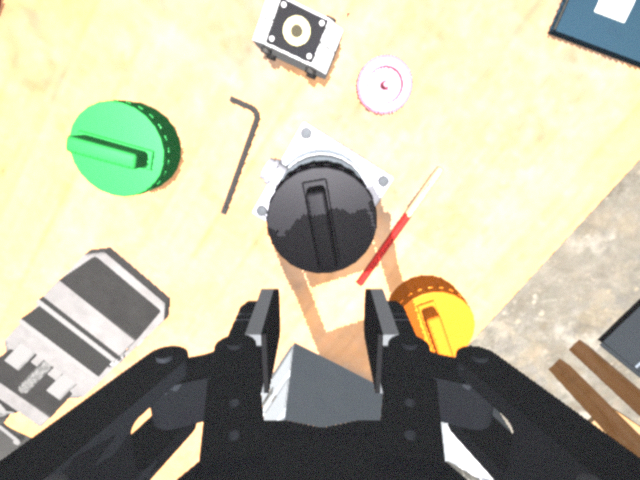

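The scene view shows the cap level and lower on the canister, with all bystanders in place. The wrist view shows the wing free at (321,220), about 0.1 rad behind the tool. A light touch on the deck will check the rim height; if locked, contact should come near TCP 0.135.

Run:
```python
from h import *
o=down(-.87)
manip.servo_line([.4415,-.307,.16],o,rate=.1)
manip.command_gripper(.020); print(manip.get_width()); manip.servo_line([.4415,-.307,.140],o,rate=.06)
f0=manip.get_contact_force(); print(f0)
for z in np.arange(.139,.1285,-.001):
    manip.servo_line([.4415,-.307,z],o,rate=.03); f=manip.get_contact_force()-f0
    print(round(manip.get_position()[2],4),np.round(f,1),round(manip.get_torque()[2],2))
    if f[2]>3: break
manip.servo_line([.4415,-.307,.145],o,rate=.05)
print(manip.get_contact_force(),manip.get_time())
manip.command_gripper(.035); manip.servo_line([.4415,-.307,.27],o,rate=.12)
c=manip.camera("wrist")["image"][:,:,::-1]; cv2.imwrite("pics/w2.png",cv2.convertScaleAbs(c,alpha=1.5,beta=20)); print(manip.get_time())
```

```text
0.01986242083082034
[0.30899453 0.19454062 0.06644798]
0.1391 [-0.4 -0.   0.5] -0.01
0.138 [-1.  0. -0.] 0.05
0.137 [0.  0.2 0.4] 0.01
0.1359 [-0.2 -0.4  0.2] -0.02
0.1352 [-0.4 -0.6  2.1] 0.01
0.1345 [-0.8  0.7  5.9] 0.02
[-0.41897495  0.19678378  0.79861888] 30.6667
32.2083
```

Contact came at 0.1352, which puts the rim at 69 mm, the locked height. The gripper is clear, so I'll hand it in.

```bash
python3 -c "
from rig import manip
print(manip.sign_off())"
```

```text
the job is handed in; nothing more can be done
None
```

The black cap is locked on the canister: a light touch on the deck put its rim at about 69 mm, the wing is released, no bystander was seen to move, and I handed the job in at about 32 s.

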